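Close the pimento jar: sealing disk, then locking collar

TASK

Close the squat clay pimento jar on the sideboard: first drop the steel sealing disk into its mouth, knob up, and let it go so that it lies flat. Then lower the eared locking collar over the neck with its two ears clear of the jar's two hooks, turn it clockwise (seen from above) until both ears are fully home under the hooks, and let go.

Things in the scene. Friction and masses are not known exactly. Their poses are not given: they have to be found in the camera images.
- mouth (a point): Centre of the rim of the jar's mouth, 93 mm above the table; z up, +x and -x point at its two hooks (half a turn is the same). A squat clay jar 116 mm wide, fixed, on a 130 mm square wooden base. Neck 50 mm wide outside, 42 mm inside; a flat ledge 9 mm below the rim takes the disk; the flat shoulder is 26 mm below the rim.
- hook (a point): Top of the arm of one of two like dark steel hooks on the shoulder, 10 mm below the rim, 47 mm from the jar's axis on the mouth's +x side; the other is opposite. 25 mm wide, 39 to 55 mm from the axis, arm 12 to 16 mm above the shoulder. An ear turning clockwise (from above) slides in under the arm and meets a stop 3 degrees past its middle.
- disk_knob (a point): Loose steel sealing disk, upright: 36 mm wide, 8 mm thick, underside narrowed to 26 mm, knob 14 mm wide rising from its middle to 40 mm above the underside. This point is on the knob's axis, 32 mm above the underside: grip the knob here. Home, it is 23 mm above the rim. z up. (A similar lid 62 mm wide does not fit.)
- collar_grip (a point): Loose brass collar: tube 64 mm wide, 48 mm tall, bore 58, foot flared to 72, with two ears on its +x and -x sides at the foot, 14 wide, 5 thick, to 46 mm from the axis. Point: on the axis, 38 mm above the underside; grip across here, any yaw. Home, 14 mm above the rim, x along the mouth's x. Lower it with the ears 60 (40 to 140) degrees anticlockwise of the hooks. (A like ring has no ears.)
Not all that is in view belongs to the job. Leave any red look-alike of the part that bears collar_grip alone.

How it is judged:
By the outcome, as a careful person would: the job done as asked, in the order asked, and still so for the second after the job is handed in, with the robot touching nothing.
It also fails if it takes over 58 s, if anything falls off the work surface, if the arm or the gripper's body presses on something with over 40 N, if the wrist force passes 120 N, or if a joint passes its speed limit or range.

ROBOT

A 6-joint arm with a two-finger parallel gripper is mounted at the origin on the work surface. World frame = base frame: x ahead of the robot, y to its left, z up, the work surface at z = 0. Lengths are in mm, angles in rad, forces in N, time in s.
With the tool pointing down it reaches from about 275 to 1000 mm from the base axis. Payload 8.4 kg.
Tool frame: the origin (TCP) lies midway between the tips of the shut fingers; the grasp point (between the pads) lies grip_depth behind it (grip_depth is the distance from the TCP to the grasp point, in mm); z points along the fingers, y is the line along which they close (so a half turn about z gives the same grasp; the last joint's range is limited). The gripper opens to 85 mm and grips with 20 to 120 N. Pads are 22 mm wide; open, the fingers measure 114 mm over their backs; the gripper's body (76 mm by 85 mm) begins 54 mm behind the grasp point. The pads swing forward as they close: fully open they stand 13 mm farther back than shut.
Start: joints at [-1.212, 0.353, 1.633, -0, 1.155, -0.002], TCP at [220.638, -584.762, 231.281] pointing down, gripper open.
Joint ranges: [-2.63, 2.63], [-0.92, 2.1], [0.06, 2.66], [-1.3, 4.44], [0, 2.69], [-3.02, 3.02]. Speed limits (rad/s): [2.22, 2.22, 2.79, 3.14, 3.14, 3.14].

INTERFACE

Orientations are given as [roll, pitch, yaw] about the fixed x, y, z axes, in that order (R = Rz(yaw) Ry(pitch) Rx(roll)).
In Python, from rig import * gives the robot as it stands.
- The arm moves only by the shell command python3 -m creep 'ROWS' [FORCE]. ROWS is JSON, a list of rows, each an object of numbers: "x", "y", "z": the shift along the tool's x, y, z in mm; "rx", "ry", "rz": the turn, a rotation vector about the tool's x, y, z in rad; "hand": the finger opening in mm, from 0 to 85.4. A call has 1 to 20 rows; each row shifts and turns the commanded pose from where the row before left it, along the tool's axes as they then stand; what a row does not reach is not made up. A row lasts 1/8 s, in which the tool goes at most 62.5 mm and 10.7 degrees, less where a joint would pass 70% of its speed; a pose out of reach is approached as far as the arm can. A call with a gripper value outside its range is refused whole. The fingers move at their own pace and stop on an object; FORCE is the grip in N (left out, the last holds). Time passes only in rows, so rows that do not move let the fingers close. It gives the time, the measured TCP pose, the force, the opening and the grip force at its end, in the units of the state.
- sense(): the state, without advancing time (a new reading comes with each control period).
- grab_frame(name): name is "side" or "top" or "wrist"; returns the picture (400x640x3 uint8, red, green, blue); there is no depth.
- get_calibration(name): a dict with "K" (3x3 intrinsics, pixels), "R" (3x3) and "t" (3): a world point X has camera coordinates R X + t. Camera axes: x right, y down, z forward; pixel columns grow to the right and rows downward; lengths in mm; the calibration is good to about 2 mm. The wrist camera is an equidistant fisheye: a pixel r from the principal point sees the ray r / f radians off the axis. A picture is of the moment at which its call begins: read the wrist's pose just before it. get_calibration takes no time and is no camera call; for the wrist camera it gives the pose at the moment of the call.
- sign_off(): hands the job in; it is judged then, once.
The state is a dict: "clock": time; "qpos": joint angles; "qvel": joint speeds; "joint_efforts": joint torques, N m; "eef_pos": TCP position; "tcp_rot": TCP orientation; "contact_force": force on the tool from outside, world axes, zero at the start; "wrist_torque": the same for the moment, N m; "opening": opening from 0.0 (shut) to 1.0 (fully open); "grasp_force": force on a finger pad.
Only numpy, scipy, OpenCV 4.12 (cv2) and the standard library are available. Lean on these libraries where they do the work, as an engineer would, in place of code of your own. Each camera call takes 0.05 s, during which the arm holds its last target. There are 200 camera calls.

## Working session

There is one attempt and no reset: what is moved stays moved. The work goes in short steps, Python scripts to look and compute and a shell command to move; the robot and the scene stay as the last step left them, time stands still between calls to the robot, and variables do not carry over. Pictures are saved under pics/ and viewed, at most 10 in all, crops included, and the job is handed in when it is done.

```bash
ls; mkdir -p pics
cat > h.py <<'E'
from rig import *
import numpy as np, cv2
from scipy.optimize import least_squares
E
python3 - <<'E'
from h import *
s=sense();print(s)
for n in("side","top","wrist"):
    c=get_calibration(n);print(n,{k:np.round(v,3).tolist() for k,v in c.items()})
    im=grab_frame(n);cv2.imwrite(f"pics/{n}0.png",im[...,::-1])
E
```

```text
pics
{'clock': 0.0, 'qpos': array([-1.21239084e+00,  3.53651488e-01,  1.63413217e+00, -3.08894060e-06,
        1.15521533e+00, -2.40702116e-03]), 'qvel': array([-0.00014564,  0.00013387, -0.00116059, -0.00014685, -0.00044165,
       -0.0006876 ]), 'joint_efforts': array([ 3.27969050e-03, -6.05226731e+01, -3.42065692e+01,  2.06347381e-04,
        9.24955675e-03,  1.76899903e-05]), 'eef_pos': array([ 220.47303141, -584.3083656 ,  230.56044405]), 'tcp_rot': array([-3.14018631e+00, -5.60827957e-07,  3.60813757e-01]), 'contact_force': array([ 0.12227346, -0.03346408, -0.00514407]), 'wrist_torque': array([-0.0355106 , -0.05839837, -0.0274207 ]), 'grasp_force': 0.0, 'opening': 0.9990482791846954}
side {'K': [[429.818, 0.0, 323.449], [0.0, 429.818, 201.47], [0.0, 0.0, 1.0]], 'R': [[-0.983, -0.182, 0.018], [-0.147, 0.728, -0.67], [0.109, -0.661, -0.743]], 't': [438.273, 140.328, 1033.498]}
top {'K': [[407.342, 0.0, 318.236], [0.0, 407.342, 201.95], [0.0, 0.0, 1.0]], 'R': [[0.015, -1.0, -0.001], [-0.999, -0.015, -0.05], [0.05, 0.002, -0.999]], 't': [-50.984, 447.387, 952.236]}
wrist {'K': [[309.707, 0.0, 314.971], [0.0, 309.707, 202.827], [0.0, 0.0, 1.0]], 'R': [[0.353, -0.936, -0.001], [-0.893, -0.337, 0.298], [-0.279, -0.104, -0.955]], 't': [-624.864, -39.639, 379.771]}
```

View pics/top0.png

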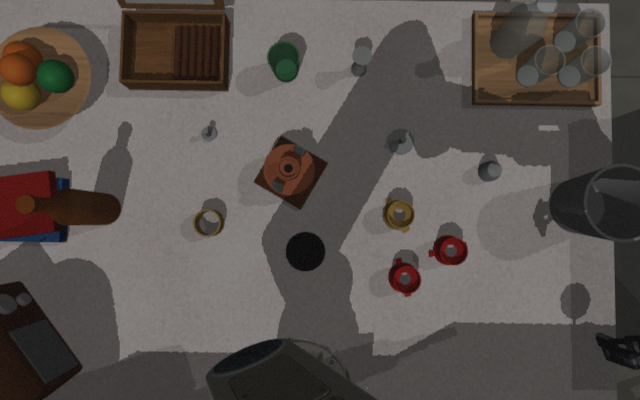

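View pics/side0.png

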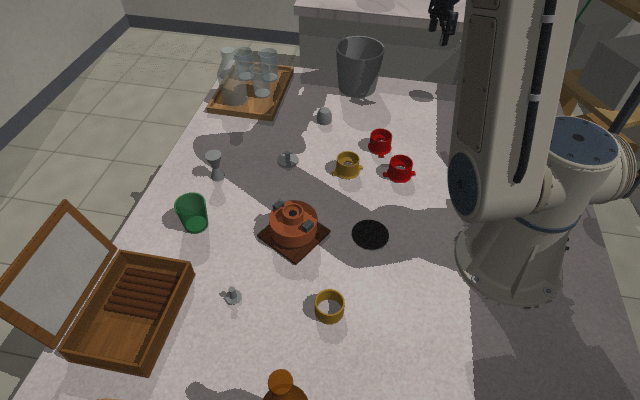

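Candidates (top-view pixels):
- **Disk:** (209,132) is small. (401,140) is the wide lid, and (489,171) is a dome.
- **Collar:** brass with ears at (399,214). The brass ring at (208,222) has no ears, and the two red look-alikes are at (404,278) and (450,250).
- **Jar:** (288,168).

I choose the disk at (209,132) and the collar at (399,214), and check both in a crop.

Run:
```python
import cv2,numpy as np
t=cv2.imread("pics/top0.png");s=cv2.imread("pics/side0.png")
def c(im,u,v,h=22):
    p=cv2.resize(im[v-h:v+h,u-h:u+h],(264,264),interpolation=cv2.INTER_CUBIC)
    p=np.clip(p*1.6,0,255).astype(np.uint8)
    for k in range(0,2*h,10):
        x=int(k*264/(2*h)); cv2.putText(p,str(u-h+k),(x,262),0,.35,(255,255,0));cv2.putText(p,str(v-h+k),(0,x+8),0,.35,(255,255,0))
        cv2.line(p,(x,0),(x,5),(0,255,0));cv2.line(p,(0,x),(5,x),(0,255,0))
    return p
a=np.hstack([c(t,209,132),c(t,288,170,40),c(t,399,214)])
b=np.hstack([c(s,232,296),c(s,294,228,40),c(s,347,166)])
cv2.imwrite("pics/crop1.png",np.vstack([a,b]))
```

```text
(no output)
```

View pics/crop1.png

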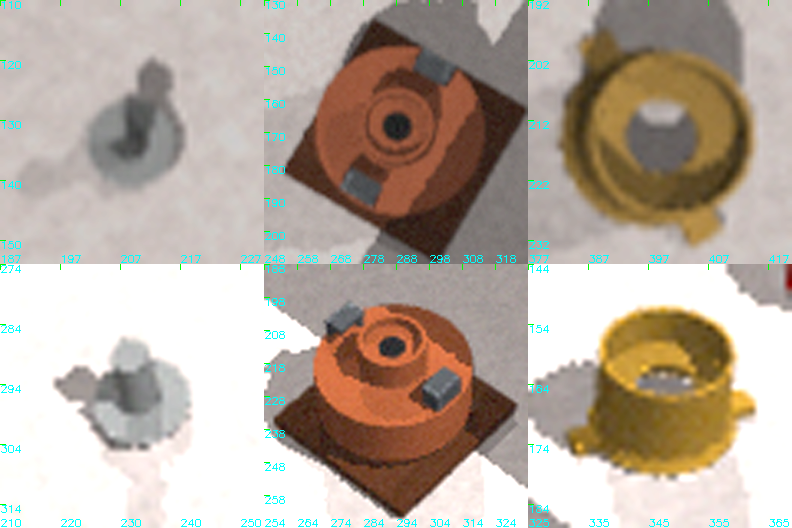

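Crop check: the small disk at (209,133) is upright, knob up. The collar at (399,214) has ears at (388,200) and (406,230). The jar hooks are at (300,151) and (277,187), and the rim centre is at (288.6,168.2). The choices hold, so I'll compute positions.

```bash
cat >> h.py <<'E'
def ray(n,uv,cal=None):
    c=cal or get_calibration(n);K,R,t=[np.array(c[k],float) for k in"KRt"]
    d=np.array([(uv[0]-K[0,2])/K[0,0],(uv[1]-K[1,2])/K[1,1]])
    if n=="wrist":
        th=np.linalg.norm(d);v=np.r_[d/max(th,1e-9)*np.sin(th),np.cos(th)]
    else: v=np.r_[d,1]
    return -R.T@t,R.T@v
def atz(n,uv,z,cal=None):
    o,v=ray(n,uv,cal);return (o+v*(z-o[2])/v[2])[:2]
def rel(x,y,z,yaw):
    "shift in tool axes and turn about tool z to reach TCP x,y,z,yaw (tool down)"
    from scipy.spatial.transform import Rotation as Q
    s=sense();R=Q.from_euler('xyz',s['tcp_rot']);d=R.inv().apply(np.array([x,y,z])-s['eef_pos'])
    T=Q.from_euler('xyz',[np.pi,0,yaw]);r=(R.inv()*T).as_rotvec()
    print("tool shift",d.round(1),"turn",r.round(3),"t",round(s['clock'],2))
E
python3 - <<'E'
from h import *
for n,L in dict(top=[("disk",(209.7,133.3),4),("hA",(299.8,150.6),83),("hB",(277.4,186.7),83),("rim",(288.6,168.2),93),("earA",(388.3,200),5),("earB",(406.3,229.7),5),("ctop",(401.2,213.4),48)],
 side=[("disk top",(231.7,288.7),40),("hA",(307.6,225.6),83),("hB",(278.5,205),83),("rim",(292.5,212.8),93),("ctop",(346.5,160),48),("earA",(331,174),3),("earB",(362.5,167.5),3)]).items():
    for l,uv,z in L: print(n,l,atz(n,uv,z).round(1))
E
```

```text
top disk [609.6 219.2]
top hA [557.1  -2. ]
top hB [476.7  45.7]
top rim [516.5  21.2]
top earA [ 455.6 -210.8]
top earB [ 385.7 -253.9]
top ctop [ 423.1 -232.9]
side disk top [605.4 223.2]
side hA [474.1  55.3]
side hB [555.3   7.1]
side rim [514.6  32.7]
side ctop [ 422.7 -221.1]
side earA [ 461.8 -203.6]
side earB [ 377.5 -248.1]
```

Run:
```python
import cv2;im=cv2.imread("pics/wrist0.png");print(im.mean())
```

```text
129.16279296875
```

View pics/wrist0.png

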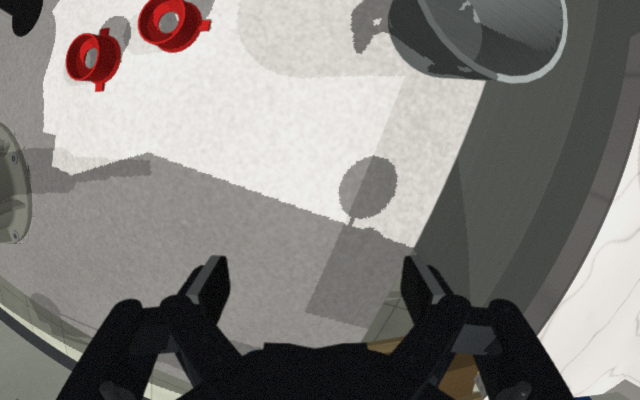

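Top and side rough picks differ by about 10 mm in y. I'll refine with wrist views on the way over the collar, jar and disk.

```bash
cat > snap.py <<'E'
import sys,pickle
from h import *
n=sys.argv[1]; c=get_calibration("wrist"); s=sense(); im=grab_frame("wrist")
cv2.imwrite(f"pics/{n}.png",im[...,::-1]); pickle.dump((c,s),open(f"pics/{n}.pkl","wb"))
E
python3 -m creep '[{"x":39.5,"y":-32.7},{"x":39.5,"y":-32.7},{"x":39.5,"y":-32.7},{"x":39.5,"y":-32.7},{"x":39.5,"y":-32.7},{"x":39.5,"y":-32.7},{"x":39.5,"y":-32.7},{"x":39.5,"y":-32.7},{"z":0},{"z":0}]'
python3 snap.py wc
python3 -m creep '[{"x":29.3,"y":-33.8},{"x":29.3,"y":-33.8},{"x":29.3,"y":-33.8},{"x":29.3,"y":-33.8},{"x":29.3,"y":-33.8},{"x":29.3,"y":-33.8},{"z":0},{"z":0}]'
python3 snap.py wj
python3 -m creep '[{"x":31,"y":-30.4},{"x":31,"y":-30.4},{"x":31,"y":-30.4},{"x":31,"y":-30.4},{"x":31,"y":-30.4},{"z":0},{"z":0}]'
python3 snap.py wd
python3 - <<'E'
from h import *
print(globals().get('grip_depth'),sense()['qpos'].round(2))
h=[]
for n in("wc","wj","wd"):
    im=cv2.imread(f"pics/{n}.png");h.append(im)
m=np.vstack([np.hstack([h[0][:300,120:520],h[1][:300,120:520]]),np.hstack([h[2][:300,120:520],np.zeros((300,400,3),np.uint8)])])
for i in range(0,400,50):
    for ox in(0,400): cv2.putText(m,str(120+i),(ox+i,10),0,.35,(0,160,0))
    if i<300:
        for oy in(0,300): cv2.putText(m,str(i),(0,oy+i+4),0,.35,(0,160,0))
cv2.imwrite("pics/m1.png",m)
E
```

```text
18.700000000000003 [-1.21  0.35  1.63  0.    1.16 -0.  ]schema error: expected keys x, y, z, rx, ry, rz, hand
schema error: expected keys x, y, z, rx, ry, rz, hand
schema error: expected keys x, y, z, rx, ry, rz, hand
```

View pics/m1.png

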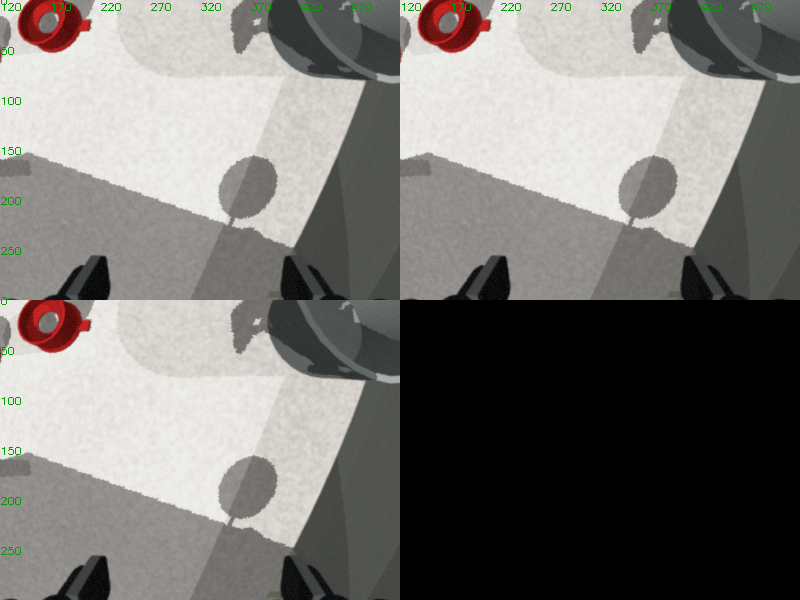

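The arm did not move because every row needs all seven keys; the picture only shows the start view. I'll resend.

```bash
python3 -m creep '[{"x":39.5,"y":-32.7,"z":0,"rx":0,"ry":0,"rz":0,"hand":85},{"x":39.5,"y":-32.7,"z":0,"rx":0,"ry":0,"rz":0,"hand":85},{"x":39.5,"y":-32.7,"z":0,"rx":0,"ry":0,"rz":0,"hand":85},{"x":39.5,"y":-32.7,"z":0,"rx":0,"ry":0,"rz":0,"hand":85},{"x":39.5,"y":-32.7,"z":0,"rx":0,"ry":0,"rz":0,"hand":85},{"x":39.5,"y":-32.7,"z":0,"rx":0,"ry":0,"rz":0,"hand":85},{"x":39.5,"y":-32.7,"z":0,"rx":0,"ry":0,"rz":0,"hand":85},{"x":39.5,"y":-32.7,"z":0,"rx":0,"ry":0,"rz":0,"hand":85},{"x":0,"y":0,"z":0,"rx":0,"ry":0,"rz":0,"hand":85},{"x":0,"y":0,"z":0,"rx":0,"ry":0,"rz":0,"hand":85}]'
python3 snap.py wc
python3 -m creep '[{"x":29.3,"y":-33.8,"z":0,"rx":0,"ry":0,"rz":0,"hand":85},{"x":29.3,"y":-33.8,"z":0,"rx":0,"ry":0,"rz":0,"hand":85},{"x":29.3,"y":-33.8,"z":0,"rx":0,"ry":0,"rz":0,"hand":85},{"x":29.3,"y":-33.8,"z":0,"rx":0,"ry":0,"rz":0,"hand":85},{"x":29.3,"y":-33.8,"z":0,"rx":0,"ry":0,"rz":0,"hand":85},{"x":29.3,"y":-33.8,"z":0,"rx":0,"ry":0,"rz":0,"hand":85},{"x":0,"y":0,"z":0,"rx":0,"ry":0,"rz":0,"hand":85},{"x":0,"y":0,"z":0,"rx":0,"ry":0,"rz":0,"hand":85}]'
python3 snap.py wj
python3 -m creep '[{"x":31,"y":-30.4,"z":0,"rx":0,"ry":0,"rz":0,"hand":85},{"x":31,"y":-30.4,"z":0,"rx":0,"ry":0,"rz":0,"hand":85},{"x":31,"y":-30.4,"z":0,"rx":0,"ry":0,"rz":0,"hand":85},{"x":31,"y":-30.4,"z":0,"rx":0,"ry":0,"rz":0,"hand":85},{"x":31,"y":-30.4,"z":0,"rx":0,"ry":0,"rz":0,"hand":85},{"x":0,"y":0,"z":0,"rx":0,"ry":0,"rz":0,"hand":85},{"x":0,"y":0,"z":0,"rx":0,"ry":0,"rz":0,"hand":85}]'
python3 snap.py wd
python3 - <<'E'
from h import *
print(sense()['qpos'].round(2))
h=[]
for n in("wc","wj","wd"):
    im=cv2.imread(f"pics/{n}.png");h.append(im)
m=np.vstack([np.hstack([h[0][:300,120:520],h[1][:300,120:520]]),np.hstack([h[2][:300,120:520],np.zeros((300,400,3),np.uint8)])])
for i in range(0,400,50):
    for ox in(0,400): cv2.putText(m,str(120+i),(ox+i,10),0,.35,(0,160,0))
    if i<300:
        for oy in(0,300): cv2.putText(m,str(i),(0,oy+i+4),0,.35,(0,160,0))
cv2.imwrite("pics/m2.png",m)
E
```

```text
clock: 1.55
eef_pos: [423.9, -228.6, 231.3]
tcp_rot: [3.141, 0.0, 0.362]
contact_force: [-0.8, 0.3, 0.2]
opening: 0.998
grasp_force: 0.0
clock: 2.6
eef_pos: [516.5, 22.1, 231.0]
tcp_rot: [3.141, 0.001, 0.36]
contact_force: [-0.5, -0.7, 0.6]
opening: 0.997
grasp_force: 0.0
clock: 3.52
eef_pos: [607.9, 218.6, 230.9]
tcp_rot: [3.141, 0.001, 0.36]
contact_force: [0.0, -0.3, 1.0]
opening: 0.996
grasp_force: 0.0
[ 0.34  0.39  1.59 -0.    1.17  1.55]
```

View pics/m2.png

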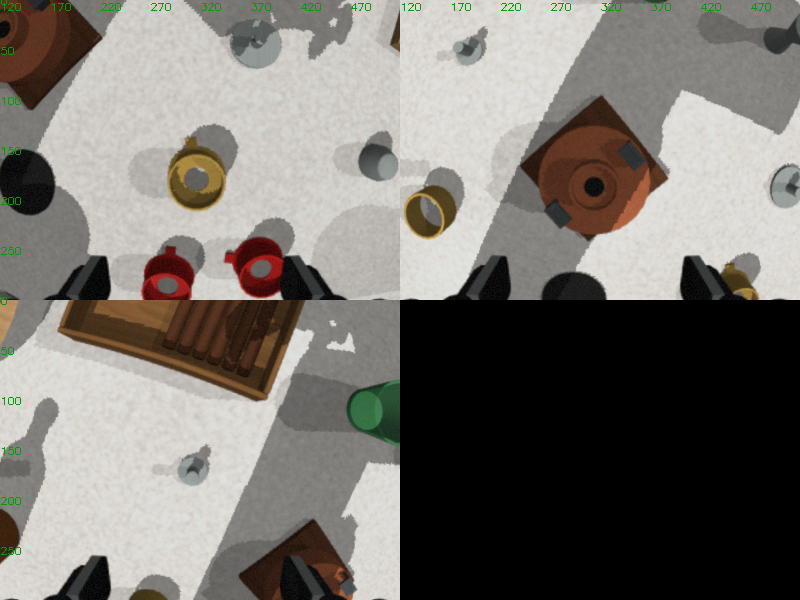

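The wrist views are now good: jar rim at (314,186), hooks at (351,154) and (277,215), collar rim near (317,178), disk at (313,169). I'll overlay models at these estimates to refine them.

```bash
cat >> h.py <<'E'
import pickle
def proj(n,P,cal):
    K,R,t=[np.array(cal[k],float) for k in"KRt"];X=np.atleast_2d(P)@R.T+t
    if n[0]=="w":
        r=np.hypot(X[:,0],X[:,1]);th=np.arctan2(r,X[:,2]);d=X[:,:2]/np.maximum(r,1e-9)[:,None]*th[:,None]
    else: d=X[:,:2]/X[:,2:]
    return d*[K[0,0],K[1,1]]+K[:2,2]
def circ(x,y,z,r,m=60):
    a=np.linspace(0,2*np.pi,m);return np.c_[x+r*np.cos(a),y+r*np.sin(a),np.full(m,z)]
def quad(x,y,z,a,u0,u1,w):
    c,s=np.cos(a),np.sin(a);q=np.array([[u0,-w],[u1,-w],[u1,w],[u0,w],[u0,-w]])
    return np.c_[x+q[:,0]*c-q[:,1]*s,y+q[:,0]*s+q[:,1]*c,np.full(5,z)]
def collar(x,y,a):return [circ(x,y,48,32),circ(x,y,48,29),circ(x,y,0,36)]+[quad(x,y,z,a+k,30,46,7) for k in(0,np.pi) for z in(0,5)]
def disk(x,y,a=0):return [circ(x,y,0,13),circ(x,y,8,18),circ(x,y,40,7)]
def jar(x,y,a):return [circ(x,y,93,25),circ(x,y,93,21)]+[quad(x,y,83,a+k,39,55,12.5) for k in(0,np.pi)]+[quad(x,y,0,a,-65,65,65)]
def cal(n):return pickle.load(open(f"pics/{n}.pkl","rb"))[0] if n[0]=="w" else get_calibration(n)
def silh(n,curves,c):
    m=np.zeros((400*4,640*4),np.uint8)
    ps=[(proj(n,k,c)*4+1.5) for k in curves]
    return ps
E
cat > fit.py <<'E'
from h import *
def fillm(n,parts,c):
    m=np.zeros((1600,2560),np.uint8)
    for p in parts:
        q=cv2.convexHull((proj(n,np.vstack(p),c)*4+1.5).round().astype(np.int32));cv2.fillPoly(m,[q],255)
    return cv2.resize(m,(640,400),interpolation=cv2.INTER_AREA)/255.
def cparts(x,y,a):
    return [[circ(x,y,48,32),circ(x,y,0,32)],[circ(x,y,0,36),circ(x,y,5,36)]]+[[quad(x,y,0,a+k,30,46,7),quad(x,y,5,a+k,30,46,7)] for k in(0,np.pi)]
def dparts(x,y,a=0): return [[circ(x,y,0,13),circ(x,y,8,18)],[circ(x,y,8,7),circ(x,y,40,7)]]
def edgefit(n,name,uv):pass
# collar by colour
wi=cv2.imread("pics/wc.png");ti=cv2.imread("pics/top0.png");si=cv2.imread("pics/side0.png")
def brass(im,u,v,h):
    hsv=cv2.cvtColor(im,cv2.COLOR_BGR2HSV);m=((abs(hsv[...,0].astype(int)-22)<9)&(hsv[...,1]>110)).astype(np.uint8)
    w=np.zeros_like(m);w[v-h:v+h,u-h:u+h]=1;m=m*w
    cs,_=cv2.findContours(m,cv2.RETR_EXTERNAL,cv2.CHAIN_APPROX_NONE);o=np.zeros_like(m);cv2.fillPoly(o,[max(cs,key=cv2.contourArea)],1);return o
from scipy.optimize import minimize
for n,im,u,v in(("wc",wi,316,178),("top",ti,399,214),("side",si,347,166)):
    m=brass(im,u,v,45);c=cal(n)
    f=lambda p:((fillm(n,cparts(p[0],p[1],p[2]/30),c)-m)**2).sum()
    r=min((minimize(f,[423,-228,a*30],method="Nelder-Mead",options=dict(initial_simplex=np.array([[423,-228,a*30],[431,-228,a*30],[423,-220,a*30],[423,-228,a*30+8]]),maxfev=90)) for a in(.55,)),key=lambda r:r.fun)
    print(n,"collar",r.x[:2].round(1),(r.x[2]/30).round(3),"err",r.fun.round(0),m.sum())
# jar via wrist pixels
c=cal("wj");print("jar w rim",atz("wrist",(314,186),93,c).round(1),[atz("wrist",p,83,c).round(1) for p in((351,154),(277,215))]);print("disk w",atz("wrist",(313,169),8,cal("wd")).round(1))
E
python3 fit.py
cat > ov.py <<'E'
from h import *
def tile(n,file,cv,u,v,h,S=264):
    im=cv2.imread(file);k=S/(2*h);p=cv2.resize(im[v-h:v+h,u-h:u+h],(S,S),interpolation=cv2.INTER_CUBIC);p=np.clip(p*1.3,0,255).astype(np.uint8)
    for q in cv: cv2.polylines(p,[((proj(n,q,cal(n))-[u-h-.5,v-h-.5])*k).round().astype(np.int32)],False,(0,255,0),1)
    return p
def sheet(name,J,C,D):
    r1=np.hstack([tile("wc","pics/wc.png",collar(*C),316,178,42),tile("wj","pics/wj.png",jar(*J),314,186,80),tile("wd","pics/wd.png",disk(*D),313,169,22)])
    r2=np.hstack([tile("top","pics/top0.png",collar(*C),399,214,22),tile("top","pics/top0.png",jar(*J),288,170,40),tile("top","pics/top0.png",disk(*D),209,132,22)])
    cv2.imwrite(name,np.vstack([r1,r2]))
E
python3 -c "
from ov import *
sheet('pics/o1.png',(517,25,-.54),(423,-230,.55),(609,220))"
```

```text
wc collar [ 421.1 -231.2] 0.512 err 186.0 3052
top collar [ 421.3 -231.7] 0.528 err 77.0 763
side collar [ 420.2 -230.5] 0.539 err 35.0 598
jar w rim [519.8  23.7] [array([559.4,   1. ]), array([476.4,  47.1])]
disk w [610.2 221.3]
```

View pics/o1.png

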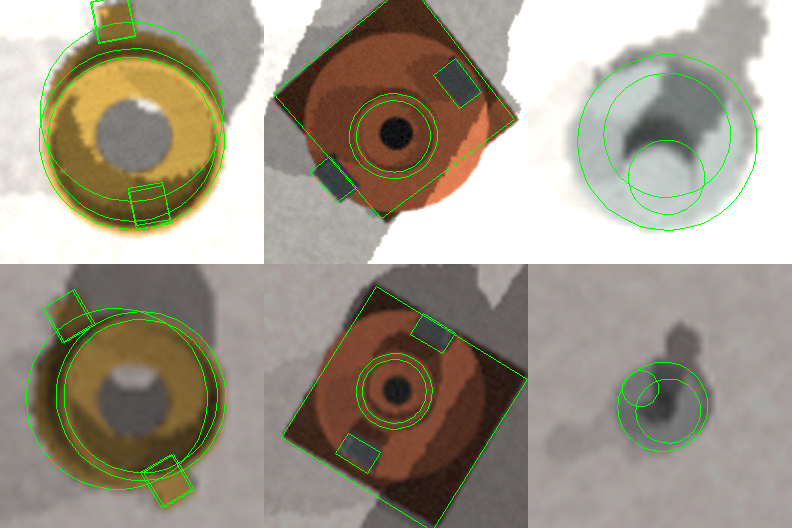

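The jar overlay fits at (517,25,-0.54). The three silhouette fits put the collar at (421,-231), yaw 0.525, and the disk is at (609,220). Now I grip the knob while refining the jar by edge strength.

```bash
python3 -m creep '[{"x":1.5,"y":-0.9,"z":40,"rx":0,"ry":0,"rz":0,"hand":40},{"x":0,"y":0,"z":45,"rx":0,"ry":0,"rz":0,"hand":40},{"x":0,"y":0,"z":45,"rx":0,"ry":0,"rz":0,"hand":40},{"x":0,"y":0,"z":45,"rx":0,"ry":0,"rz":0,"hand":40},{"x":0,"y":0,"z":30,"rx":0,"ry":0,"rz":0,"hand":40},{"x":0,"y":0,"z":12,"rx":0,"ry":0,"rz":0,"hand":40},{"x":0,"y":0,"z":0,"rx":0,"ry":0,"rz":0,"hand":0},{"x":0,"y":0,"z":0,"rx":0,"ry":0,"rz":0,"hand":0},{"x":0,"y":0,"z":0,"rx":0,"ry":0,"rz":0,"hand":0},{"x":0,"y":0,"z":0,"rx":0,"ry":0,"rz":0,"hand":0},{"x":0,"y":0,"z":0,"rx":0,"ry":0,"rz":0,"hand":0}]' 40
python3 - <<'E'
from h import *
from scipy.optimize import minimize
from scipy.ndimage import map_coordinates as mc
def G(f):
    g=cv2.GaussianBlur(cv2.cvtColor(cv2.imread(f),cv2.COLOR_BGR2LAB).astype(np.float32),(0,0),1.3)
    gx=cv2.Sobel(g,-1,1,0);gy=cv2.Sobel(g,-1,0,1);m=np.sqrt((gx**2+gy**2).sum(2));return np.minimum(m,60)
S={"wj":G("pics/wj.png"),"top":G("pics/top0.png")}
def dens(q): return np.vstack([np.linspace(q[i],q[i+1],12) for i in range(len(q)-1)])
for sel in(["wj"],["top"],["wj","top"]):
    def f(p):
        t=0
        for n in sel:
            for q,w in zip(jar(p[0],p[1],p[2]/50),(1.,0,1,1,1)):
                if w:
                    d=proj(n,dens(q),cal(n));t-=w*mc(S[n],[d[:,1],d[:,0]],order=1).mean()
        return t
    r=minimize(f,[517.5,24.5,-27],method="Nelder-Mead",options=dict(initial_simplex=[[515,24,-26],[520,24,-26],[517,28,-27],[517,22,-29]]))
    print(sel,r.x[:2].round(1),(r.x[2]/50).round(3),round(r.fun,1))
s=sense();print(s['opening']*85.4,s['grasp_force'])
E
```

```text
clock: 4.95
eef_pos: [609.9, 221.8, 15.4]
tcp_rot: [3.141, -0.001, 0.361]
contact_force: [-1.1, -1.0, 6.2]
opening: 0.146
grasp_force: 39.7
['wj'] [517.2  22.8] -0.513 -175.1
['top'] [517.5  23. ] -0.524 -188.3
['wj', 'top'] [517.3  22.9] -0.515 -362.9
12.43351447382828 39.68591809272766
```

```bash
python3 -m creep '[{"x":0,"y":0,"z":-10,"rx":0,"ry":0,"rz":0,"hand":0},{"x":0,"y":0,"z":-30,"rx":0,"ry":0,"rz":0,"hand":0},{"x":0,"y":0,"z":-40,"rx":0,"ry":0,"rz":0,"hand":0},{"x":0,"y":0,"z":-40,"rx":0,"ry":0,"rz":0,"hand":0},{"x":-16.5,"y":15.3,"z":-15,"rx":0,"ry":0,"rz":0,"hand":0},{"x":-30,"y":30,"z":0,"rx":0,"ry":0,"rz":0,"hand":0},{"x":-30,"y":30,"z":0,"rx":0,"ry":0,"rz":0,"hand":0},{"x":-30,"y":30,"z":0,"rx":0,"ry":0,"rz":0,"hand":0},{"x":-30,"y":30,"z":0,"rx":0,"ry":0,"rz":0,"hand":0},{"x":-20,"y":18,"z":0,"rx":0,"ry":0,"rz":0,"hand":0},{"x":0,"y":0,"z":0,"rx":0,"ry":0,"rz":0,"hand":0},{"x":0,"y":0,"z":0,"rx":0,"ry":0,"rz":0,"hand":0}]'
python3 snap.py wh
python3 - <<'E'
from h import *
rel(517.4,23.2,sense()['eef_pos'][2],.361);s=sense();print(s['opening']*85.4,s['eef_pos'])
im=cv2.imread("pics/wh.png");c=get_calibration("side");side=cv2.cvtColor(grab_frame("side"),cv2.COLOR_RGB2BGR);cv2.imwrite("pics/sh.png",side)
top=cv2.cvtColor(grab_frame("top"),cv2.COLOR_RGB2BGR);cv2.imwrite("pics/th.png",top)
a=cv2.resize(im[120:320,190:440],(500,400));b=cv2.resize(side[150:250,244:344],(300,300))
d=proj("side",circ(517.4,23.2,93,21),c);
for q in jar(517.4,23.2,-.52): cv2.polylines(b,[((proj("side",q,c)-[243.5,149.5])*3).round().astype(np.int32)],False,(0,255,0),1)
z=s['eef_pos'];e=disk(z[0],z[1]);
for q in e: cv2.polylines(b,[((proj("side",q+[0,0,z[2]-14],c)-[243.5,149.5])*3).round().astype(np.int32)],False,(255,255,0),1)
for q in e: cv2.polylines(a,[((proj("w",q+[0,0,z[2]-14],cal("wh"))-[190,120])*2).round().astype(np.int32)],False,(255,255,0),1)
for q in jar(517.4,23.2,-.52): cv2.polylines(a,[((proj("w",q,cal("wh"))-[190,120])*2).round().astype(np.int32)],False,(0,255,0),1)
m=np.zeros((400,800,3),np.uint8);m[:,:500]=a;m[:300,500:]=b;cv2.imwrite("pics/o2.png",m)
E
```

```text
clock: 6.45
eef_pos: [517.6, 23.4, 149.7]
tcp_rot: [3.142, -0.001, 0.36]
contact_force: [0.0, -0.1, -1.5]
opening: 0.141
grasp_force: 39.1
tool shift [-0.4  0.4 -0. ] turn [ 0.    -0.001  0.   ] t 6.5
11.753593421387581 [517.62093841  23.66110521 149.62066886]
```

View pics/o2.png

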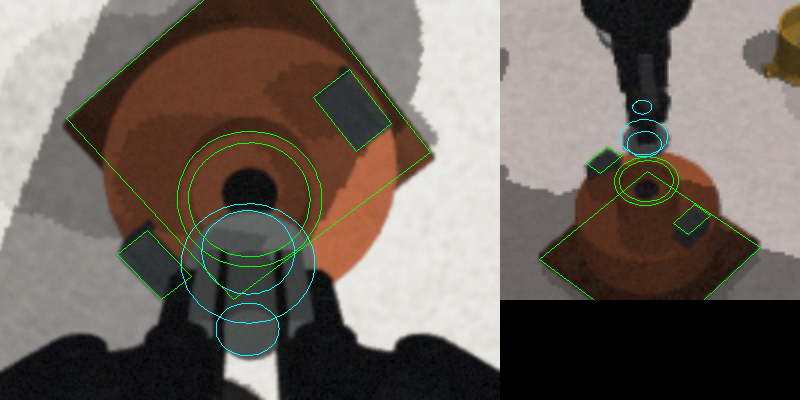

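The overlay agrees in both views: rim, hooks and the held disk line up. Lowering.

```bash
python3 -m creep '[{"x":-0.3,"y":0.3,"z":20,"rx":0,"ry":0,"rz":0,"hand":0},{"x":0,"y":0,"z":12,"rx":0,"ry":0,"rz":0,"hand":0},{"x":0,"y":0,"z":6,"rx":0,"ry":0,"rz":0,"hand":0},{"x":0,"y":0,"z":5,"rx":0,"ry":0,"rz":0,"hand":0},{"x":0,"y":0,"z":4,"rx":0,"ry":0,"rz":0,"hand":0},{"x":0,"y":0,"z":2,"rx":0,"ry":0,"rz":0,"hand":0},{"x":0,"y":0,"z":0,"rx":0,"ry":0,"rz":0,"hand":0},{"x":0,"y":0,"z":0,"rx":0,"ry":0,"rz":0,"hand":0}]'
```

```text
clock: 7.6
eef_pos: [517.0, 22.6, 100.5]
tcp_rot: [3.141, -0.001, 0.361]
contact_force: [1.9, 0.8, -1.7]
opening: 0.14
grasp_force: 39.0
```

```bash
python3 -m creep '[{"x":0,"y":0,"z":0.8,"rx":0,"ry":0,"rz":0,"hand":0},{"x":0,"y":0,"z":0.8,"rx":0,"ry":0,"rz":0,"hand":0},{"x":0,"y":0,"z":0,"rx":0,"ry":0,"rz":0,"hand":0}]'
```

```text
clock: 7.98
eef_pos: [517.1, 22.6, 99.3]
tcp_rot: [3.141, -0.001, 0.361]
contact_force: [-0.8, 0.6, 6.6]
opening: 0.139
grasp_force: 40.0
```

Disk seated. Release, lift, look, and head for the collar.

```bash
python3 -m creep '[{"x":0,"y":0,"z":0,"rx":0,"ry":0,"rz":0,"hand":35},{"x":0,"y":0,"z":0,"rx":0,"ry":0,"rz":0,"hand":35},{"x":0,"y":0,"z":0,"rx":0,"ry":0,"rz":0,"hand":35},{"x":0,"y":0,"z":-15,"rx":0,"ry":0,"rz":0,"hand":35},{"x":0,"y":0,"z":-40,"rx":0,"ry":0,"rz":0,"hand":85},{"x":0,"y":0,"z":-40,"rx":0,"ry":0,"rz":0,"hand":85},{"x":0,"y":0,"z":-35,"rx":0,"ry":0,"rz":0,"hand":85},{"x":-29,"y":33.6,"z":0,"rx":0,"ry":0,"rz":0,"hand":85},{"x":-30,"y":34,"z":0,"rx":0,"ry":0,"rz":0,"hand":85},{"x":-30,"y":34,"z":0,"rx":0,"ry":0,"rz":0,"hand":85},{"x":-30,"y":34,"z":0,"rx":0,"ry":0,"rz":0,"hand":85},{"x":-30,"y":34,"z":0,"rx":0,"ry":0,"rz":0,"hand":85},{"x":-30,"y":34,"z":0,"rx":0,"ry":0,"rz":0,"hand":85},{"x":0,"y":0,"z":0,"rx":0,"ry":0,"rz":-0.164,"hand":85},{"x":0,"y":0,"z":0,"rx":0,"ry":0,"rz":0,"hand":85},{"x":0,"y":0,"z":0,"rx":0,"ry":0,"rz":0,"hand":85}]'
python3 - <<'E'
from h import *
rel(421,-231,19.5,.525)
t=grab_frame("top")[...,::-1];s=grab_frame("side")[...,::-1]
z=lambda im,u,v,h:cv2.resize(np.ascontiguousarray(im[v-h:v+h,u-h:u+h]),(390,390),interpolation=cv2.INTER_CUBIC)
a,b=z(t,288,170,26),z(s,294,215,26)
for p,n,u,v in((a,"top",288,170),(b,"side",294,215)):
    for q in disk(517.2,23.0)[1:]: cv2.polylines(p,[((proj(n,q+[0,0,84],cal(n))-[u-26.5,v-26.5])*7.5).round().astype(np.int32)],False,(255,255,0),1)
cv2.imwrite("pics/o3.png",np.hstack([a,b]))
E
```

```text
clock: 9.98
eef_pos: [421.4, -230.8, 229.2]
tcp_rot: [3.141, -0.0, 0.522]
contact_force: [-0.1, 0.3, 0.4]
opening: 0.997
grasp_force: 0.0
tool shift [-5.000e-01 -1.000e-01  2.097e+02] turn [ 0.    -0.    -0.003] t 9.97
```

View pics/o3.png

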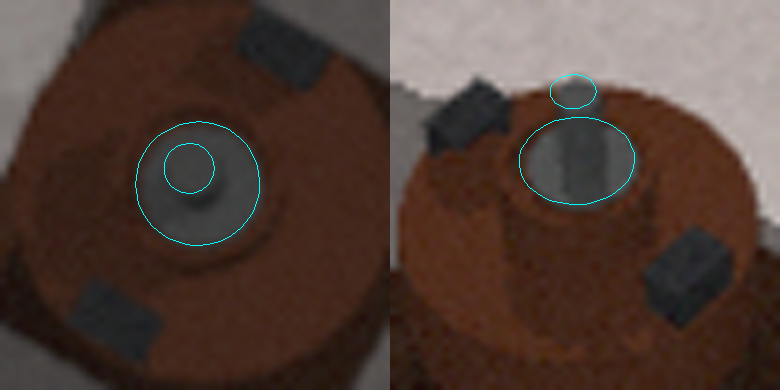

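The disk lies flat in the mouth, matching the home overlay in both views. Now the collar; the open fingers stand about 7 mm back at 64 mm, so TCP z should be about 12.

```bash
python3 -m creep '[{"x":-0.5,"y":0,"z":45,"rx":0,"ry":0,"rz":0,"hand":85},{"x":0,"y":0,"z":45,"rx":0,"ry":0,"rz":0,"hand":85},{"x":0,"y":0,"z":45,"rx":0,"ry":0,"rz":0,"hand":85},{"x":0,"y":0,"z":40,"rx":0,"ry":0,"rz":0,"hand":85},{"x":0,"y":0,"z":27,"rx":0,"ry":0,"rz":0,"hand":85},{"x":0,"y":0,"z":15,"rx":0,"ry":0,"rz":0,"hand":85},{"x":0,"y":0,"z":0,"rx":0,"ry":0,"rz":0,"hand":55},{"x":0,"y":0,"z":0,"rx":0,"ry":0,"rz":0,"hand":55},{"x":0,"y":0,"z":0,"rx":0,"ry":0,"rz":0,"hand":55},{"x":0,"y":0,"z":0,"rx":0,"ry":0,"rz":0,"hand":55},{"x":0,"y":0,"z":0,"rx":0,"ry":0,"rz":0,"hand":55}]' 50
```

```text
clock: 11.45
eef_pos: [421.2, -231.6, 12.2]
tcp_rot: [3.141, -0.001, 0.525]
contact_force: [-0.8, 2.1, 5.1]
opening: 0.746
grasp_force: 55.3
```

```bash
python3 -m creep '[{"x":0,"y":0,"z":-10,"rx":0,"ry":0,"rz":0,"hand":55},{"x":0,"y":0,"z":-30,"rx":0,"ry":0,"rz":0,"hand":55},{"x":0,"y":0,"z":-40,"rx":0,"ry":0,"rz":0,"hand":55},{"x":0,"y":0,"z":-40,"rx":0,"ry":0,"rz":0,"hand":55},{"x":0,"y":0,"z":-30,"rx":0,"ry":0,"rz":0,"hand":55},{"x":15.7,"y":-12.1,"z":-5,"rx":0,"ry":0,"rz":0,"hand":55},{"x":30,"y":-25,"z":0,"rx":0,"ry":0,"rz":0,"hand":55},{"x":30,"y":-25,"z":0,"rx":0,"ry":0,"rz":0,"hand":55},{"x":30,"y":-25,"z":0,"rx":0,"ry":0,"rz":0,"hand":55},{"x":30,"y":-25,"z":0,"rx":0,"ry":0,"rz":0,"hand":55},{"x":30,"y":-25,"z":0,"rx":0,"ry":0,"rz":0,"hand":55},{"x":30,"y":-25,"z":0,"rx":0,"ry":0,"rz":0,"hand":55},{"x":15,"y":-10,"z":0,"rx":0,"ry":0,"rz":0,"hand":55},{"x":0,"y":0,"z":0,"rx":0,"ry":0,"rz":0,"hand":55},{"x":0,"y":0,"z":0,"rx":0,"ry":0,"rz":0,"hand":55}]'
python3 - <<'E'
from h import *
from scipy.optimize import minimize
rel(517.2,23.0,81,.527);s=sense();z0=s['eef_pos'][2]-12.2
# check held collar pose from side silhouette
from types import SimpleNamespace
im=grab_frame("side")[...,::-1].copy();hsv=cv2.cvtColor(im,cv2.COLOR_BGR2HSV)
m=((abs(hsv[...,0].astype(int)-22)<7)&(hsv[...,1]>110))
c=get_calibration("side");p=proj("side",[[517,23,z0+20]],c)[0].astype(int)
w=np.zeros_like(m);w[p[1]-40:p[1]+40,p[0]-40:p[0]+40]=1;m=m&w;ys,xs=np.nonzero(m);print("brass box",xs.min(),xs.max(),ys.min(),ys.max(),m.sum())
q=np.vstack([k+[0,0,z0] for k in collar(s['eef_pos'][0],s['eef_pos'][1],s['tcp_rot'][2])]);d=proj("side",q,c);print("pred box",d.min(0).round(1),d.max(0).round(1))
E
```

```text
clock: 13.32
eef_pos: [516.3, 22.3, 166.7]
tcp_rot: [-3.142, 0.001, 0.525]
contact_force: [0.9, 0.2, -0.4]
opening: 0.747
grasp_force: 55.2
tool shift [ 1.1 -0.1 85.7] turn [-0.     0.001 -0.002] t 13.32
brass box 272 312 168 203 512
pred box [270.8 165.8] [312.3 203.3]
```

The held collar matches its predicted box. Lowering over the neck.

```bash
python3 -m creep '[{"x":1,"y":0,"z":20,"rx":0,"ry":0,"rz":0,"hand":55},{"x":0,"y":0,"z":20,"rx":0,"ry":0,"rz":0,"hand":55},{"x":0,"y":0,"z":14,"rx":0,"ry":0,"rz":0,"hand":55},{"x":0,"y":0,"z":6,"rx":0,"ry":0,"rz":0,"hand":55},{"x":0,"y":0,"z":5,"rx":0,"ry":0,"rz":0,"hand":55},{"x":0,"y":0,"z":5,"rx":0,"ry":0,"rz":0,"hand":55},{"x":0,"y":0,"z":5,"rx":0,"ry":0,"rz":0,"hand":55},{"x":0,"y":0,"z":5,"rx":0,"ry":0,"rz":0,"hand":55},{"x":0,"y":0,"z":3,"rx":0,"ry":0,"rz":0,"hand":55},{"x":0,"y":0,"z":0,"rx":0,"ry":0,"rz":0,"hand":55},{"x":0,"y":0,"z":0,"rx":0,"ry":0,"rz":0,"hand":55}]'
```

```text
clock: 14.75
eef_pos: [517.8, 23.7, 83.8]
tcp_rot: [3.142, -0.0, 0.525]
contact_force: [0.3, -0.0, 0.0]
opening: 0.742
grasp_force: 55.2
```

```bash
python3 -m creep '[{"x":0,"y":0,"z":0.9,"rx":0,"ry":0,"rz":0,"hand":55},{"x":0,"y":0,"z":0.9,"rx":0,"ry":0,"rz":0,"hand":55},{"x":0,"y":0,"z":0.9,"rx":0,"ry":0,"rz":0,"hand":55},{"x":0,"y":0,"z":0,"rx":0,"ry":0,"rz":0,"hand":55}]'
```

```text
clock: 15.25
eef_pos: [517.8, 23.7, 81.3]
tcp_rot: [3.142, -0.0, 0.525]
contact_force: [-2.1, -0.5, 4.5]
opening: 0.749
grasp_force: 55.6
```

Contact at home height. Turning clockwise, first about 54 degrees.

```bash
python3 -m creep '[{"x":0,"y":0,"z":0,"rx":0,"ry":0,"rz":0.08,"hand":55},{"x":0,"y":0,"z":0,"rx":0,"ry":0,"rz":0.08,"hand":55},{"x":0,"y":0,"z":0,"rx":0,"ry":0,"rz":0.08,"hand":55},{"x":0,"y":0,"z":0,"rx":0,"ry":0,"rz":0.08,"hand":55},{"x":0,"y":0,"z":0,"rx":0,"ry":0,"rz":0.08,"hand":55}]'
python3 -m creep '[{"x":0,"y":0,"z":0,"rx":0,"ry":0,"rz":0.08,"hand":55},{"x":0,"y":0,"z":0,"rx":0,"ry":0,"rz":0.08,"hand":55},{"x":0,"y":0,"z":0,"rx":0,"ry":0,"rz":0.08,"hand":55},{"x":0,"y":0,"z":0,"rx":0,"ry":0,"rz":0.08,"hand":55},{"x":0,"y":0,"z":0,"rx":0,"ry":0,"rz":0.08,"hand":55},{"x":0,"y":0,"z":0,"rx":0,"ry":0,"rz":0.08,"hand":55},{"x":0,"y":0,"z":0,"rx":0,"ry":0,"rz":0.06,"hand":55},{"x":0,"y":0,"z":0,"rx":0,"ry":0,"rz":0,"hand":55}]'
python3 -c "
from h import *
s=sense();print(s['wrist_torque'],s['tcp_rot'],s['contact_force'])"
```

```text
clock: 15.88
eef_pos: [518.2, 23.7, 81.3]
tcp_rot: [3.142, -0.001, 0.122]
contact_force: [-0.2, -0.7, 2.6]
opening: 0.746
grasp_force: 55.5
clock: 16.88
eef_pos: [518.2, 23.7, 81.2]
tcp_rot: [-3.141, -0.001, -0.415]
contact_force: [-0.4, 1.0, 3.2]
opening: 0.745
grasp_force: 55.5
[-0.00991424 -0.02145527 -0.09935084] [-3.14122235e+00 -7.81068394e-04 -4.14815243e-01] [-0.38589298  0.9917407   3.23485998]
```

```bash
python3 -m creep '[{"x":0,"y":0,"z":0,"rx":0,"ry":0,"rz":0.05,"hand":55},{"x":0,"y":0,"z":0,"rx":0,"ry":0,"rz":0.05,"hand":55},{"x":0,"y":0,"z":0,"rx":0,"ry":0,"rz":0,"hand":55}]'
python3 -c "
from h import *
s=sense();print(s['wrist_torque'])"
python3 -m creep '[{"x":0,"y":0,"z":0,"rx":0,"ry":0,"rz":0.03,"hand":55},{"x":0,"y":0,"z":0,"rx":0,"ry":0,"rz":0.03,"hand":55},{"x":0,"y":0,"z":0,"rx":0,"ry":0,"rz":0,"hand":55}]'
python3 -c "
from h import *
s=sense();print(s['wrist_torque'],s['qpos'][5])"
```

```text
clock: 17.25
eef_pos: [518.1, 23.7, 81.2]
tcp_rot: [-3.141, -0.001, -0.514]
contact_force: [0.2, 0.1, 5.0]
opening: 0.746
grasp_force: 55.6
[-0.01288403  0.01860039  0.00639555]
clock: 17.62
eef_pos: [518.4, 23.9, 81.2]
tcp_rot: [-3.141, -0.001, -0.574]
contact_force: [2.2, 3.1, 4.5]
opening: 0.744
grasp_force: 55.6
[ 0.47508039 -0.31475704  1.13808444] 2.1877043866083232
```

```bash
python3 -m creep '[{"x":0,"y":0,"z":0,"rx":0,"ry":0,"rz":0.02,"hand":55},{"x":0,"y":0,"z":0,"rx":0,"ry":0,"rz":0,"hand":55}]'
python3 -c "
from h import *
s=sense();print(s['wrist_torque'])"
```

```text
clock: 17.88
eef_pos: [518.0, 24.2, 81.2]
tcp_rot: [-3.141, -0.0, -0.594]
contact_force: [1.2, 6.3, 6.3]
opening: 0.744
grasp_force: 55.5
[ 1.06677698 -0.14483804  1.47962682]
```

The stop is reached: torque rises and yaw is past the middle. Release and back off.

```bash
python3 -m creep '[{"x":0,"y":0,"z":0,"rx":0,"ry":0,"rz":0,"hand":85},{"x":0,"y":0,"z":0,"rx":0,"ry":0,"rz":0,"hand":85},{"x":0,"y":0,"z":0,"rx":0,"ry":0,"rz":0,"hand":85},{"x":0,"y":0,"z":0,"rx":0,"ry":0,"rz":0,"hand":85},{"x":0,"y":0,"z":-10,"rx":0,"ry":0,"rz":0,"hand":85},{"x":0,"y":0,"z":-25,"rx":0,"ry":0,"rz":0,"hand":85},{"x":0,"y":0,"z":-40,"rx":0,"ry":0,"rz":0,"hand":85},{"x":0,"y":0,"z":-40,"rx":0,"ry":0,"rz":0,"hand":85},{"x":-25,"y":0,"z":-35,"rx":0,"ry":0,"rz":0,"hand":85},{"x":-40,"y":0,"z":0,"rx":0,"ry":0,"rz":0,"hand":85},{"x":-40,"y":0,"z":0,"rx":0,"ry":0,"rz":0,"hand":85},{"x":0,"y":0,"z":0,"rx":0,"ry":0,"rz":0,"hand":85},{"x":0,"y":0,"z":0,"rx":0,"ry":0,"rz":0,"hand":85}]'
python3 snap.py we
python3 - <<'E'
from h import *
t=grab_frame("top")[...,::-1];s=grab_frame("side")[...,::-1];w=cv2.imread("pics/we.png")
z=lambda im,u,v,h:cv2.resize(np.ascontiguousarray(im[v-h:v+h,u-h:u+h]),(390,390),interpolation=cv2.INTER_CUBIC)
T=[]
for n,im in(("we",w),("side",s)):
    u,v=proj(n,[[517.4,23.2,93]],cal(n))[0].round().astype(int);h=60 if n=="we" else 30
    h=min(h,u,v,640-u,400-v);p=z(im,u,v,h);print(n,u,v,h)
    for a,col in((-.52,(0,255,0)),(-.57,(255,255,0))):
        for q in [quad(517.4,23.2,74,a+k,30,46,7) for k in(0,np.pi)]+[circ(517.4,23.2,117,32)]: cv2.polylines(p,[((proj(n,q,cal(n))-[u-h-.5,v-h-.5])*195/h).round().astype(np.int32)],False,col,1)
    T.append(np.clip(p*1.5,0,255).astype(np.uint8))
cv2.imwrite("pics/o4.png",np.hstack(T))
E
```

```text
clock: 19.5
eef_pos: [431.4, 82.6, 231.7]
tcp_rot: [-3.141, -0.001, -0.595]
contact_force: [0.1, -0.2, 0.4]
opening: 0.994
grasp_force: 0.0
we 315 78 60
side 292 210 30
```

View pics/o4.png

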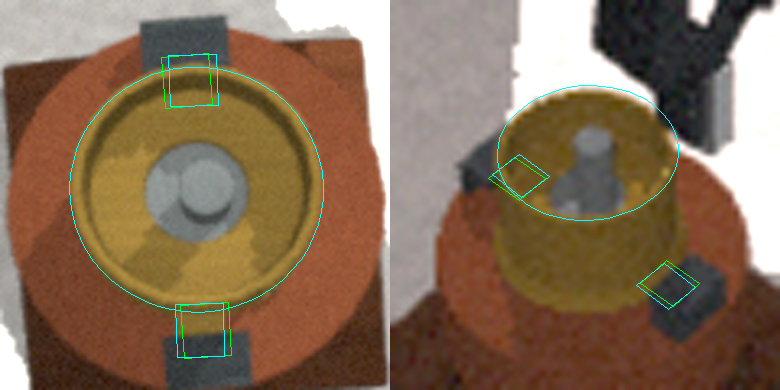

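The collar sits low and level over the flat disk. The near ear at (205,318) in the crop runs in under its hook, and the far ear is hidden under the other hook. The gripper is clear, so I'm handing in.

```bash
python3 -c "
from rig import *
print(sign_off())"
```

```text
the job is handed in; nothing more can be done
None
```

The jar is closed and the job is handed in at about 20 s of the 58 s: the disk lies flat in the mouth, knob up, the collar was turned clockwise until it met its stop under the hooks, and the gripper is clear; no verdict came back.

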